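Nest the ink bowls and hold the tongs at the marked gap

ROBOT

A 6-joint arm with a two-finger parallel gripper is mounted at the origin on the work surface. World frame = base frame: x ahead of the robot, y to its left, z up, the work surface at z = 0. Lengths are in mm, angles in degrees, forces in N, time in s.
With the tool pointing down it reaches from about 350 to 850 mm from the base axis. Payload 8.1 kg.
Tool frame: the origin (TCP) lies at the very end of the fingers, on their centre line; the grasp point (between the pads) lies 19 mm behind it; z points along the fingers, y is the line along which they close (so a half turn about z gives the same grasp; the last joint's range is limited). The gripper opens to 85 mm and grips with 20 to 120 N. Pads are 22 mm wide; open, the fingers measure 114 mm over their backs; the gripper's body (76 mm by 85 mm) begins 54 mm behind the grasp point. The pads swing forward as they close: fully open they stand 13 mm farther back than shut.
Start: joints at [-81.039, 7.471, 85.268, -0, 87.261, -4.893], TCP at [143.691, -582.545, 231.292] pointing down, gripper open.
Joint ranges: [-169.43, 169.43], [-51.17, 129.36], [1.28, 143.12], [-76.62, 256.62], [0, 156.53], [-152.29, 152.29]. Speed limits (degrees/s): [136.94, 136.94, 159.86, 180, 180, 180].

INTERFACE

Orientations are given as [roll, pitch, yaw] about the fixed x, y, z axes, in that order (R = Rz(yaw) Ry(pitch) Rx(roll)).
In Python, from bench import sense, eyes, job, models gives the robot as it stands. The module is installed in compiled form; this text tells all that it offers.
- The arm moves only by the tool apply_moves, never from a script. Its argument "rows" is a list of rows, each a list of 6 numbers: the shift along the tool's x, y, z in mm, then the turn, a rotation vector about the tool's x, y, z in rad. In form: [[dx, dy, dz, rx, ry, rz], ...]. A call has exactly 5 rows; each row shifts and turns the commanded pose from where the row before left it, along the tool's axes as they then stand; what a row does not reach is not made up. A row lasts 1/8 s, in which the tool goes at most 62.5 mm and 10.7 degrees, less where a joint would pass 70% of its speed; a pose out of reach is approached as far as the arm can. A call is refused whole if a number of a shift passes 62.5 or a number of a turn 0.188, either way. A call with a gripper value outside its range is refused whole. "fingers" is the finger opening in mm, from 0 to 85.4, set as the call begins (left out, the last holds). The fingers move at their own pace and stop on an object; "grip_force" is the grip in N (left out, the last holds). Time passes only in rows, so rows that do not move let the fingers close, or fill a call up. It gives the time, the measured TCP pose, the force, the opening and the grip force at its end, in the units of the state.
- sense(): the state, without advancing time (a new reading comes with each control period).
- eyes.snapshot(name): name is "scene" or "side" or "wrist"; returns (picture, depth): 480x640x3 uint8, red, green, blue; 480x640 float32, mm along the optical axis (not along the pixel's ray), 0 where there is no reading.
- eyes.get_calibration(name): a dict with "intrinsics" (3x3 intrinsics, pixels), "R" (3x3) and "t" (3): a world point X has camera coordinates R X + t; the wrist camera has in their place "mount" (4x4, takes a point from camera to tool coordinates, whose origin is the TCP and whose axes are the flange's). Camera axes: x right, y down, z forward; pixel columns grow to the right and rows downward; lengths in mm; the calibration is good to about 2 mm. A picture is of the moment at which its call begins: read the wrist's pose just before it. get_calibration takes no time and is no camera call.
- job.hand_in(): hands the job in; it is judged then, once.
Trained networks look in the newest picture that a camera, given by its name, has taken for a name from the list of things; names that differ only in an ending like _2 or _b are one class to them, and where a whole thing is asked for, a point or a joint stands for the part that bears it (a point fixed in the world has none). Each returns a list of dicts, best first, with "confidence" (0 to 1); they miss things now and then, are a little off and sometimes report something else, mostly with a low value. They report only what shows in the picture. A call takes as long as a camera call.
- models.boxes_of(name, camera): "xyz" ([x, y, z] in mm, in world coordinates, good to about 4 mm: the middle of the surface that is visible of it).
- models.cut_out(name, camera): "pixels" (480x640 bool, what is visible of it).
- models.place_of(name, camera): "xyz" ([x, y, z] in mm, in world coordinates, good to about 4 mm: a listed point, or the origin of a listed thing).
The state is a dict: "time": time; "joint_pos": joint angles; "qd": joint speeds; "joint_efforts": joint torques, N m; "tool_pos": TCP position; "tcp_rot": TCP orientation; "ft_force": force on the tool from outside, world axes, zero at the start; "wrist_torque": the same for the moment, N m; "finger_gap": finger opening in mm; "grip_force": force on a finger pad.
Only numpy, scipy, OpenCV 4.12 (cv2) and the standard library are available. Lean on these libraries where they do the work, as an engineer would, in place of code of your own. Each camera call takes 0.05 s, during which the arm holds its last target. There are 200 camera calls.

TASK

Set the small bowl upright in the middle of the large bowl, seated on its floor, without shifting the large bowl. Then pick up the sprung tongs, ready to pick out dried ink: hold them level, tips over the middle of the small bowl a few centimetres above its rim, squeezed so that the black peg on the sprung leg is in line with the black clip on the gauge bar, leaving the clip where it is clamped. Finish while still holding the tongs there with the gap steady, touching neither bowl, and leave the jar, tape roll and cork block alone.

Things in the scene. Friction and masses are not known exactly. Their poses are not given: they have to be found in the camera images.
- cup_mid (a point): Small bowl: white plastic, round, tapered, open on top, loose. 58 mm high; outer diameter 44 mm at the foot, 62 mm at 24 mm up, 68 mm at the rim, wall 3 mm, about 80 g. The point is on its axis, half-way up (29 mm above its underside); z is up along its axis. Grip it across its outside near the rim.
- bowl_floor (a point): Large bowl: white plastic, the same tapered kind but wider and lower, loose, about 350 g. 42 mm high; outer diameter 66 mm at the foot, 140 mm at 30 mm up, 150 mm at the rim, wall 4 mm. The point is the centre of its inner floor, 5 mm above the table; z is up. Seated in it, the small bowl's rim is 63 mm above the table.
- tongs_mid (a point): Steel sprung tongs (large tweezers), loose, flat on the table, 105 g; legs 16 mm high, 5 mm thick. Point: mid-line between the ridged grip places, near the centre of mass, 8 mm above the underside. x to the open tips (89 mm ahead; joined end 97 mm behind), y from the fixed to the sprung leg, z up. Open, 39 mm wide here over the outsides; squeeze along y. Peg and clip reach 29 mm above the underside.
- tongs_tips (a point): The middle between the tongs' two tips when squeezed about to the mark, half-way up the legs; fixed to the fixed leg, 89 mm ahead of and 10 mm to the -y side of tongs_mid. Axes as tongs_mid.
- tongs_leg (a joint): Angle (rad) the sprung leg is squeezed: 0 open (tips 45 mm apart), 0.24 stop (tips 3 mm apart). Hinge 85 mm behind tongs_mid. Per rad the tip gap shrinks 175 mm, the peg moves 143 mm, the width at tongs_mid shrinks 85 mm. The spring pushes back at tongs_mid with about 4 N open, 9 N at 0.14; released, it opens again.
- peg_top (a point): Top of the black peg (6 mm in diameter, 13 mm high) standing on the sprung leg, 58 mm ahead of tongs_mid. It moves with the leg in tongs -y as the tongs are squeezed.
- clip_top (a point): Top centre of the black clip (13 mm along the tongs, 6 mm wide) that marks the wanted gap on the flat gauge bar crossing above the legs 72 mm ahead of tongs_mid; axes as tongs_mid. Clamped by friction (6 N), it is no stop: the leg passes below it. The gap is right when peg_top and clip_top have the same y in the tongs' axes.
- clip (a joint): Where the clip sits, in m along tongs -y from being level with the open peg: the travel the peg needs, between 0.012 and 0.022 here.
- ink_jar: Bystander: closed jar, 68 mm diameter, 85 mm high; origin under its centre. Leave alone.
- tape_roll: Bystander: tape roll lying flat, 90 mm outer diameter, 24 mm high; origin under its centre. Leave alone.
- sponge_block: Bystander: cork block 60 x 90 x 30 mm; origin under its centre. Leave alone.

How it is judged:
By the outcome, as a careful person would: the job done as asked, in the order asked, and still so for the second after the job is handed in, while the arm keeps its last pose, push and grip.
It also fails if it takes over 64 s, if anything falls off the work surface, if the arm or the gripper's body presses on something with over 40 N, if the wrist force passes 120 N, or if a joint passes its speed limit or range.

## Working session

There is one attempt and no reset: what is moved stays moved. The work goes in short steps, Python scripts to look and compute and a tool call to move; the robot and the scene stay as the last step left them, time stands still between calls to the robot, and variables do not carry over. Pictures are saved under pics/ and viewed, at most 10 in all, crops included, and the job is handed in when it is done.

Besides the shell and the picture viewer there is one more tool, called as name(argument=value, ...) on one line, values as JSON. apply_moves: Moves the arm, as the interface text tells. Its arguments: {"type":"object","properties":{"rows":{"type":"array"},"fingers":{"type":"number"},"grip_force":{"type":"number"}},"required":["rows"]}

```bash
mkdir -p pics; python3 - <<'E'
from bench import sense, eyes, models
import cv2, numpy as np
s=sense(); print(s['time'],s['tool_pos'],s['tcp_rot'],s['finger_gap'])
ims=[]
for c in('scene','side'):
    p,d=eyes.snapshot(c); ims.append(p)
    cv2.imwrite(f'pics/{c}0.png',p[:,:,::-1])
    for n in('cup_mid','bowl_floor','tongs_mid','tongs_tips','peg_top','clip_top','ink_jar','tape_roll','sponge_block'):
        r=models.place_of(n,c)[:2]
        print(c,n,[(np.round(q['xyz'],0).tolist(),round(q['confidence'],2)) for q in r])
print(sense()['time'])
print(eyes.get_calibration('wrist'))
E
```

```text
0.0 [ 143.60400141 -582.01015267  230.24690449] [-1.79895604e+02 -8.98121054e-03  1.38544626e+01] 85.54770075471137
scene cup_mid [([522.0, 270.0, 28.0], 0.82), ([466.0, -283.0, 10.0], 0.27)]
scene bowl_floor [([554.0, -12.0, 8.0], 0.68)]
scene tongs_mid [([467.0, -285.0, 11.0], 0.65)]
scene tongs_tips [([550.0, -322.0, 8.0], 0.86)]
scene peg_top [([530.0, -278.0, 24.0], 0.91)]
scene clip_top [([537.0, -299.0, 32.0], 0.54)]
scene ink_jar [([757.0, 137.0, 3.0], 0.67)]
scene tape_roll [([769.0, -37.0, -0.0], 0.73)]
scene sponge_block [([765.0, -163.0, -5.0], 0.62)]
side cup_mid [([524.0, 267.0, 29.0], 0.6)]
side bowl_floor [([554.0, -7.0, 8.0], 0.94)]
side tongs_mid [([464.0, -285.0, 6.0], 0.57)]
side tongs_tips [([551.0, -319.0, 7.0], 0.86)]
side peg_top [([532.0, -278.0, 28.0], 0.77)]
side clip_top [([536.0, -304.0, 28.0], 0.36)]
side ink_jar [([755.0, 137.0, -2.0], 0.88), ([537.0, -300.0, 29.0], 0.52)]
side tape_roll [([530.0, -280.0, 31.0], 0.59)]
side sponge_block [([762.0, -160.0, 6.0], 0.56), ([522.0, 271.0, 30.0], 0.41)]
1.0
{'intrinsics': array([[431.86465087,   0.        , 314.75585859],
       [  0.        , 431.86465087, 243.65657823],
       [  0.        ,   0.        ,   1.        ]]), 'mount': array([[ 2.39626045e-04, -9.65525038e-01, -2.60310090e-01,
         6.50209745e+01],
       [ 9.99999612e-01,  4.51920293e-04, -7.55692591e-04,
         1.13969793e+00],
       [ 8.47279530e-04, -2.60309808e-01,  9.65524772e-01,
        -1.40980395e+02],
       [ 0.00000000e+00,  0.00000000e+00,  0.00000000e+00,
         1.00000000e+00]])}
```

View pics/scene0.png

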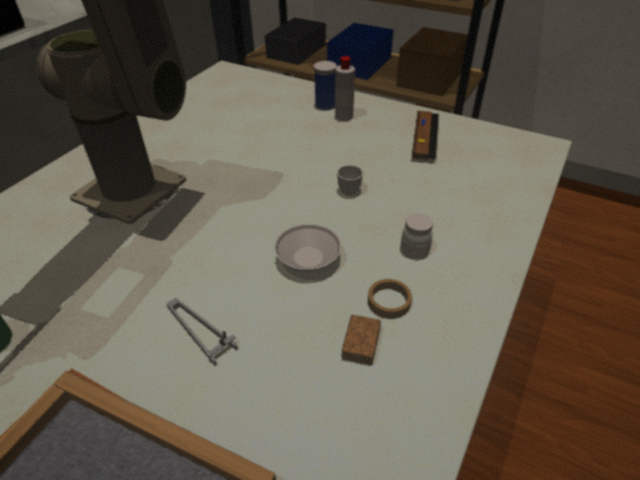

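View pics/side0.png

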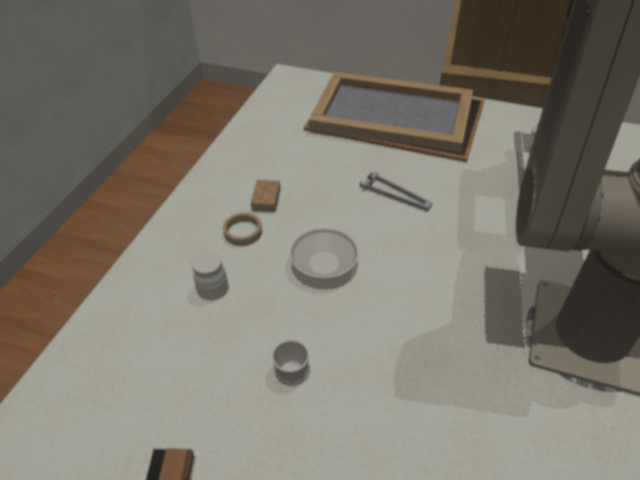

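Only cup, bowl and tongs matter. The cup is at about (523, 269), the bowl at (554, -10) and the tongs at (466, -285) with yaw about -16°. First I'll write a planner helper.

```bash
cat > h.py <<'E'
import numpy as np, json, cv2
from scipy.spatial.transform import Rotation as Ro
from bench import sense, eyes, models, job
def cmd():
    try: return json.load(open('cmd.json'))
    except OSError: return [143.69,-582.55,231.29,13.85]
def plan(*legs):
    """legs: (x,y,z,yaw,n); prints rows (rounded), keeps commanded pose. tool down"""
    p=np.array(cmd(),float); out=[]
    for *t,n in legs:
        t=np.array(t,float)
        for k in range(n):
            st=(t-p)/(n-k); a=np.radians(p[3]); c,s=np.cos(a),np.sin(a)
            r=[round(v,1) for v in (c*st[0]+s*st[1], s*st[0]-c*st[1], -st[2])]
            rz=round(-np.radians(st[3]),4)
            out.append(r+[0,0,rz])
            p[:3]+=[c*r[0]+s*r[1], s*r[0]-c*r[1], -r[2]]; p[3]-=np.degrees(rz)
    for i in range(0,len(out),5): print([[v+0 for v in r] for r in out[i:i+5]])
    json.dump(p.tolist(),open('cmd.json','w')); print(p.round(1))
def wcam():
    s=sense(); p,d=eyes.snapshot('wrist'); c=eyes.get_calibration('wrist')
    T=np.eye(4); T[:3,:3]=Ro.from_euler('xyz',s['tcp_rot'],degrees=True).as_matrix(); T[:3,3]=s['tool_pos']
    return p,d,c['intrinsics'],T@c['mount'],s
def at_z(u,v,z,K,M):
    r=M[:3,:3]@np.linalg.inv(K)@[u,v,1]; return M[:3,3]+r*(z-M[2,3])/r[2]
E
python3 -c "
from h import *
plan((440,-80,232,-16.2,10))"
```

```text
[[np.float64(40.8), np.float64(-41.7), np.float64(-0.1), 0, 0, np.float64(0.0524)], [np.float64(38.6), np.float64(-43.8), np.float64(-0.1), 0, 0, np.float64(0.0525)], [np.float64(36.2), np.float64(-45.7), np.float64(-0.1), 0, 0, np.float64(0.0524)], [np.float64(33.8), np.float64(-47.6), np.float64(-0.1), 0, 0, np.float64(0.0525)], [np.float64(31.2), np.float64(-49.3), np.float64(-0.1), 0, 0, np.float64(0.0524)]]
[[np.float64(28.6), np.float64(-50.8), np.float64(0.0), 0, 0, np.float64(0.0525)], [np.float64(25.9), np.float64(-52.3), np.float64(-0.1), 0, 0, np.float64(0.0524)], [np.float64(23.1), np.float64(-53.6), np.float64(0.0), 0, 0, np.float64(0.0525)], [np.float64(20.2), np.float64(-54.7), np.float64(-0.1), 0, 0, np.float64(0.0524)], [np.float64(17.4), np.float64(-55.7), np.float64(0.0), 0, 0, np.float64(0.0525)]]
[440.  -80.  232.  -16.2]
```

apply_moves(rows=[[40.8,-41.7,-0.1,0,0,0.0524],[38.6,-43.8,-0.1,0,0,0.0525],[36.2,-45.7,-0.1,0,0,0.0524],[33.8,-47.6,-0.1,0,0,0.0525],[31.2,-49.3,-0.1,0,0,0.0524]], fingers=85)

```text
time: 1.62
tool_pos: [292.5, -329.7, 232.0]
tcp_rot: [180.0, -0.0, -1.3]
ft_force: [1.0, -0.2, 0.0]
finger_gap: 85.1
grip_force: 0.0
```

apply_moves(rows=[[28.6,-50.8,0,0,0,0.0525],[25.9,-52.3,-0.1,0,0,0.0524],[23.1,-53.6,0,0,0,0.0525],[20.2,-54.7,-0.1,0,0,0.0524],[17.4,-55.7,0,0,0,0.0525]])

```text
time: 2.25
tool_pos: [440.8, -78.2, 232.4]
tcp_rot: [180.0, -0.1, -16.3]
ft_force: [-0.1, -0.6, 0.5]
finger_gap: 85.0
grip_force: 0.0
```

```bash
sed -i 's/round(v,1) for v/float(round(v,1)) for v/; s/rz=round(-np.radians(st\[3\]),4)/rz=float(round(-np.radians(st[3]),4))/' h.py
python3 - <<'E'
from h import *
p,d,K,M,s=wcam(); print(s['time'],s['tool_pos'],s['tcp_rot'],s['joint_pos'])
cv2.imwrite('pics/w1.png',p[:,:,::-1])
for n in('bowl_floor','cup_mid'):
    for q in models.place_of(n,'wrist')[:2]: print(n,q)
np.save('w1d.npy',d)
for q in models.cut_out('bowl_floor','wrist')[:1]:
    m=q['pixels']&(d>0); v,u=np.nonzero(m); z=d[v,u]
    P=np.linalg.inv(K)@np.stack([u*z,v*z,z]); W=(M[:3,:3]@P).T+M[:3,3]
    print(q['confidence'],np.percentile(W,[1,50,99],axis=0))
    R=W[(W[:,2]>38)&(W[:,2]<50)]; A=np.c_[2*R[:,:2],np.ones(len(R))]
    x=np.linalg.lstsq(A,(R[:,:2]**2).sum(1),rcond=None)[0]; print(len(R),'centre',x[:2],np.sqrt(x[2]+x[0]**2+x[1]**2))
E
```

```text
2.25 [440.78522666 -78.18631911 232.4404308 ] [ 1.79992526e+02 -7.59713691e-02 -1.62992575e+01] [-1.66200493e+01 -1.69555475e+01  1.08232321e+02 -7.05024266e-03
  8.86472145e+01  8.96793750e+01]
bowl_floor {'xyz': [554.1, -7.9, 0.7], 'confidence': 0.89}
0.71 [[ 4.85292802e+02 -7.69933066e+01  1.92950449e+00]
 [ 5.59987713e+02  3.13187581e-01  2.09174376e+01]
 [ 6.20381865e+02  6.26612349e+01  4.11096650e+01]]
3396 centre [554.36124253  -7.71705007] 71.88259255242895
```

View pics/w1.png

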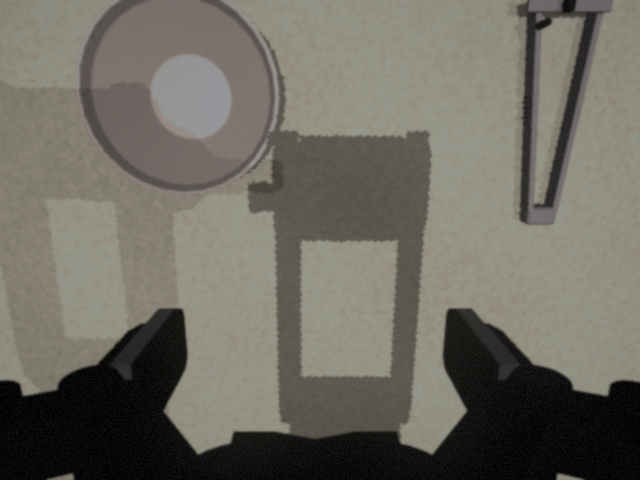

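Wrist view: the large bowl is centred near (190, 95), and the circle fit gives (554.3, -7.7). The tongs are at upper right, with the peg near (543, 22) and the clip near (569, 5). Next, a pose before the cup.

```bash
python3 -c "
from h import *
plan((490,262,160,-16.2,10))"
```

```text
[[-4.7, -34.2, 7.2, 0, 0, 0.0], [-4.7, -34.2, 7.2, 0, 0, 0.0], [-4.8, -34.2, 7.2, 0, 0, 0.0], [-4.7, -34.2, 7.2, 0, 0, 0.0], [-4.8, -34.3, 7.2, 0, 0, 0.0]]
[[-4.7, -34.2, 7.2, 0, 0, 0.0], [-4.8, -34.3, 7.2, 0, 0, 0.0], [-4.7, -34.2, 7.2, 0, 0, 0.0], [-4.8, -34.3, 7.2, 0, 0, 0.0], [-4.7, -34.2, 7.2, 0, 0, 0.0]]
[490.  262.  160.  -16.2]
```

apply_moves(rows=[[-4.7,-34.2,7.2,0,0,0],[-4.7,-34.2,7.2,0,0,0],[-4.8,-34.2,7.2,0,0,0],[-4.7,-34.2,7.2,0,0,0],[-4.8,-34.3,7.2,0,0,0]])

```text
time: 3.08
tool_pos: [465.1, 90.1, 195.9]
tcp_rot: [180.0, -0.0, -16.3]
ft_force: [0.3, -1.0, 0.1]
finger_gap: 85.0
grip_force: 0.0
```

apply_moves(rows=[[-4.7,-34.2,7.2,0,0,0],[-4.8,-34.3,7.2,0,0,0],[-4.7,-34.2,7.2,0,0,0],[-4.8,-34.3,7.2,0,0,0],[-4.7,-34.2,7.2,0,0,0]])

```text
time: 3.7
tool_pos: [490.9, 261.1, 159.9]
tcp_rot: [180.0, -0.0, -16.3]
ft_force: [-0.1, -0.6, -0.7]
finger_gap: 84.9
grip_force: 0.0
```

```bash
python3 - <<'E'
from h import *
p,d,K,M,s=wcam(); print(s['time'],s['tool_pos'],s['tcp_rot'],s['joint_pos'])
cv2.imwrite('pics/w2.png',p[:,:,::-1])
print(models.place_of('cup_mid','wrist')[:1])
for q in models.cut_out('cup_mid','wrist')[:1]:
    m=q['pixels']&(d>0); v,u=np.nonzero(m); z=d[v,u]
    P=np.linalg.inv(K)@np.stack([u*z,v*z,z]); W=(M[:3,:3]@P).T+M[:3,3]
    print(q['confidence'],np.percentile(W,[1,50,99],axis=0), u.min(),u.max(),v.min(),v.max())
    R=W[(W[:,2]>54)&(W[:,2]<64)]; A=np.c_[2*R[:,:2],np.ones(len(R))]
    x=np.linalg.lstsq(A,(R[:,:2]**2).sum(1),rcond=None)[0]; print(len(R),'centre',x[:2],np.sqrt(x[2]+x[0]**2+x[1]**2))
    cs,_=cv2.findContours(q['pixels'].astype('uint8'),0,1); c=max(cs,key=len)[:,0]
    c=c[c[:,1]<460]; R=np.array([at_z(a,b,58,K,M)[:2] for a,b in c]); A=np.c_[2*R,np.ones(len(R))]
    x=np.linalg.lstsq(A,(R**2).sum(1),rcond=None)[0]; print('outline',x[:2],np.sqrt(x[2]+x[0]**2+x[1]**2))
E
```

```text
3.7 [490.88852271 261.07875132 159.92833153] [ 1.79983454e+02 -3.15199016e-02 -1.63131550e+01] [ 2.27441389e+01  3.23044201e+00  9.73198371e+01 -3.32730777e-02
  7.94356727e+01  1.29063395e+02]
[{'xyz': [521.9, 270.4, 29.6], 'confidence': 0.69}]
0.71 [[489.99967191 237.06560628  -0.90513728]
 [518.24269218 272.50361364  20.38131836]
 [553.46122398 300.74682176  57.35592059]] 225 343 136 253
2009 centre [522.01127365 268.53179014] 31.989925828813096
outline [522.10385039 268.49975606] 33.28500783232469
```

View pics/w2.png

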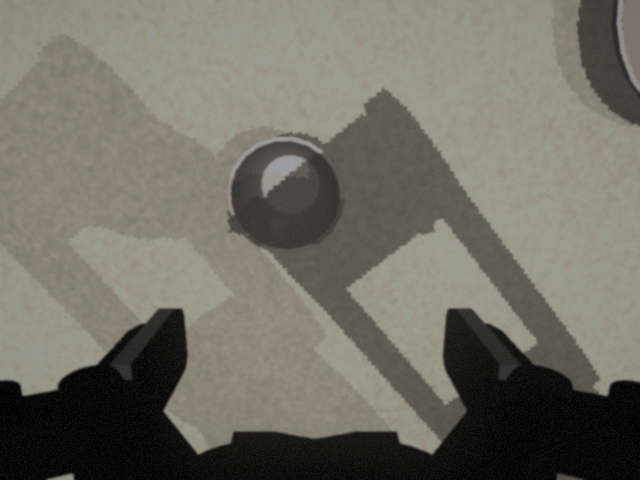

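Wrist view: the cup stands upright at about (285, 193). Both fits agree on a centre of (522, 268.5). Now to descend and grip.

```bash
python3 -c "
from h import *
plan((522,268.5,100,-16.2,3),(522,268.5,22,-16.2,7))"
```

```text
[[9.6, -5.1, 20.0, 0, 0, 0.0], [9.7, -5.1, 20.0, 0, 0, 0.0], [9.6, -5.0, 20.0, 0, 0, 0.0], [0.0, 0.0, 11.1, 0, 0, 0.0], [0.0, 0.0, 11.1, 0, 0, 0.0]]
[[0.0, 0.0, 11.2, 0, 0, 0.0], [0.0, 0.0, 11.1, 0, 0, 0.0], [0.0, 0.0, 11.2, 0, 0, 0.0], [0.0, 0.0, 11.1, 0, 0, 0.0], [0.0, 0.0, 11.2, 0, 0, 0.0]]
[522.  268.5  22.  -16.2]
```

apply_moves(rows=[[9.6,-5.1,20,0,0,0],[9.7,-5.1,20,0,0,0],[9.6,-5,20,0,0,0],[0,0,11.1,0,0,0],[0,0,11.1,0,0,0]])

```text
time: 4.47
tool_pos: [522.2, 267.3, 77.7]
tcp_rot: [180.0, -0.0, -16.3]
ft_force: [-1.6, 0.3, 0.6]
finger_gap: 85.0
grip_force: 0.0
```

apply_moves(rows=[[0,0,11.2,0,0,0],[0,0,11.1,0,0,0],[0,0,11.2,0,0,0],[0,0,11.1,0,0,0],[0,0,11.2,0,0,0]])

```text
time: 5.1
tool_pos: [521.9, 268.6, 21.3]
tcp_rot: [180.0, 0.0, -16.2]
ft_force: [-0.4, -0.3, -0.2]
finger_gap: 85.0
grip_force: 0.0
```

apply_moves(rows=[[0,0,0,0,0,0],[0,0,0,0,0,0],[0,0,0,0,0,0],[0,0,0,0,0,0],[0,0,0,0,0,0]], fingers=55, grip_force=25)

```text
time: 5.72
tool_pos: [522.0, 268.5, 22.2]
tcp_rot: [-180.0, -0.0, -16.2]
ft_force: [0.2, -0.1, -0.7]
finger_gap: 67.1
grip_force: 28.2
```

apply_moves(rows=[[0,0,0,0,0,0],[0,0,-5,0,0,0],[0,0,-15,0,0,0],[0,0,-30,0,0,0],[0,0,-28,0,0,0]])

```text
time: 6.35
tool_pos: [522.3, 268.7, 102.1]
tcp_rot: [-180.0, -0.0, -16.2]
ft_force: [1.0, 0.9, -0.6]
finger_gap: 67.2
grip_force: 28.4
```

```bash
python3 - <<'E'
from h import *
c=cmd(); c[2]=100; json.dump(c,open('cmd.json','w'))
p,d,K,M,s=wcam(); cv2.imwrite('pics/w3.png',p[:,:,::-1])
eyes.snapshot('side')
for c in('wrist','side'): print(models.place_of('cup_mid',c)[:1])
plan((554.3,-7.7,110,-16.2,10))
E
```

```text
[{'xyz': [523.0, 269.4, 112.8], 'confidence': 0.62}]
[{'xyz': [527.9, 270.9, 117.9], 'confidence': 0.62}]
[[10.8, 25.6, -1.0, 0, 0, 0.0], [10.8, 25.6, -1.0, 0, 0, 0.0], [10.8, 25.6, -1.0, 0, 0, 0.0], [10.8, 25.6, -1.0, 0, 0, 0.0], [10.8, 25.6, -1.0, 0, 0, 0.0]]
[[10.8, 25.6, -1.0, 0, 0, 0.0], [10.8, 25.7, -1.0, 0, 0, 0.0], [10.8, 25.6, -1.0, 0, 0, 0.0], [10.8, 25.7, -1.0, 0, 0, 0.0], [10.9, 25.6, -1.0, 0, 0, 0.0]]
[554.3  -7.7 110.  -16.2]
```

View pics/w3.png

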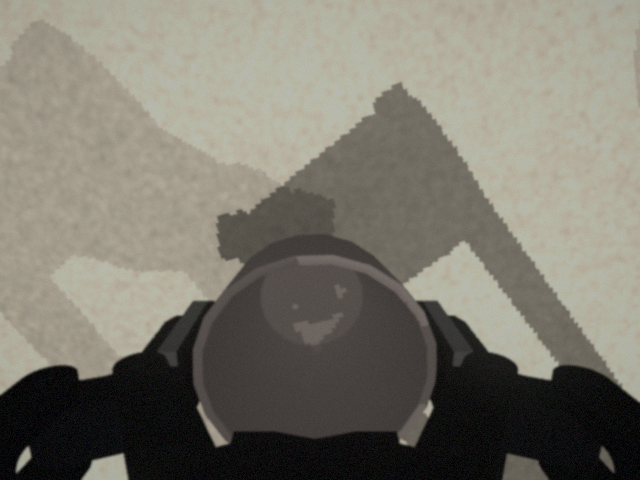

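Wrist view: the cup is gripped squarely between the pads, with its rim spanning columns 193-437 and centred at 315. Carrying it over the bowl.

apply_moves(rows=[[10.8,25.6,-1,0,0,0],[10.8,25.6,-1,0,0,0],[10.8,25.6,-1,0,0,0],[10.8,25.6,-1,0,0,0],[10.8,25.6,-1,0,0,0]])

```text
time: 7.18
tool_pos: [537.0, 129.5, 103.4]
tcp_rot: [179.9, 0.1, -16.2]
ft_force: [-0.2, -0.4, -0.5]
finger_gap: 67.3
grip_force: 28.4
```

apply_moves(rows=[[10.8,25.6,-1,0,0,0],[10.8,25.7,-1,0,0,0],[10.8,25.6,-1,0,0,0],[10.8,25.7,-1,0,0,0],[10.9,25.6,-1,0,0,0]])

```text
time: 7.8
tool_pos: [553.2, -8.5, 108.4]
tcp_rot: [180.0, 0.1, -16.2]
ft_force: [0.6, 0.0, -1.0]
finger_gap: 66.7
grip_force: 28.4
```

```bash
python3 - <<'E'
from h import *
p,d,K,M,s=wcam(); print(s['time'],s['tool_pos'])
for q in models.cut_out('cup_mid','wrist')[:1]:
    m=q['pixels']&(d>0); v,u=np.nonzero(m); z=d[v,u]
    P=np.linalg.inv(K)@np.stack([u*z,v*z,z]); W=(M[:3,:3]@P).T+M[:3,3]
    print(q['confidence'],np.percentile(W,[1,50,99],axis=0))
    c=s['tool_pos']
    r=np.hypot(W[:,0]-c[0],W[:,1]-c[1]); R=W[(r>31)&(r<35)&(W[:,2]>s['tool_pos'][2]+22)]
    A=np.c_[R[:,:2]-c[:2],np.ones(len(R))]; print(len(R),'rim plane',np.linalg.lstsq(A,R[:,2],rcond=None)[0],'exp z',c[2]+36)
# bowl rim fit, visible front part
for q in models.cut_out('bowl_floor','wrist')[:1]:
    m=q['pixels']&(d>0); v,u=np.nonzero(m); z=d[v,u]
    P=np.linalg.inv(K)@np.stack([u*z,v*z,z]); W=(M[:3,:3]@P).T+M[:3,3]
    R=W[(W[:,2]>38)&(W[:,2]<48)]; A=np.c_[2*R[:,:2],np.ones(len(R))]
    x=np.linalg.lstsq(A,(R[:,:2]**2).sum(1),rcond=None)[0]; print(len(R),'bowl',x[:2],np.sqrt(x[2]+x[0]**2+x[1]**2))
for cam in('scene','side'):
    eyes.snapshot(cam); print(models.place_of('cup_mid',cam)[:1],models.place_of('bowl_floor',cam)[:1])
plan((554.3,-7.7,45,-16.2,5),(554.3,-7.7,29,-16.2,5))
E
```

```text
7.8 [553.16934455  -8.47257975 108.3724123 ]
0.95 [[524.42621355 -41.59867664  88.96827066]
 [544.5724179   -7.56514806 118.52978295]
 [586.57768895  21.39041271 145.3512996 ]]
6742 rim plane [-1.85206578e-02  5.59660444e-02  1.42701527e+02] exp z 144.372412299011
5499 bowl [554.91359196  -7.73369704] 71.77950267775803
[{'xyz': [553.0, -5.2, 118.6], 'confidence': 0.63}] [{'xyz': [556.2, -8.9, 5.8], 'confidence': 0.98}]
[{'xyz': [555.2, -7.0, 116.9], 'confidence': 0.62}] [{'xyz': [553.0, -8.5, 4.3], 'confidence': 0.91}]
[[0.0, 0.0, 13.0, 0, 0, 0.0], [0.0, 0.0, 13.0, 0, 0, 0.0], [0.0, 0.0, 13.0, 0, 0, 0.0], [0.0, 0.0, 13.0, 0, 0, 0.0], [0.0, 0.0, 13.0, 0, 0, 0.0]]
[[0.0, 0.0, 3.2, 0, 0, 0.0], [0.0, 0.0, 3.2, 0, 0, 0.0], [0.0, 0.0, 3.2, 0, 0, 0.0], [0.0, 0.0, 3.2, 0, 0, 0.0], [0.0, 0.0, 3.2, 0, 0, 0.0]]
[554.3  -7.7  29.  -16.2]
```

apply_moves(rows=[[0,0,13,0,0,0],[0,0,13,0,0,0],[0,0,13,0,0,0],[0,0,13,0,0,0],[0,0,13,0,0,0]])

```text
time: 8.88
tool_pos: [554.1, -7.6, 43.8]
tcp_rot: [180.0, 0.0, -16.2]
ft_force: [0.3, 0.5, -0.6]
finger_gap: 66.9
grip_force: 28.4
```

apply_moves(rows=[[0,0,3.2,0,0,0],[0,0,3.2,0,0,0],[0,0,3.2,0,0,0],[0,0,3.2,0,0,0],[0,0,3.2,0,0,0]])

```text
time: 9.5
tool_pos: [554.5, -7.7, 29.0]
tcp_rot: [-180.0, -0.0, -16.2]
ft_force: [-0.7, 0.1, -0.4]
finger_gap: 67.4
grip_force: 28.4
```

apply_moves(rows=[[0,0,0.5,0,0,0],[0,0,0.5,0,0,0],[0,0,0.5,0,0,0],[0,0,0,0,0,0],[0,0,0,0,0,0]])

```text
time: 10.12
tool_pos: [554.3, -7.7, 27.6]
tcp_rot: [-180.0, -0.0, -16.2]
ft_force: [0.2, -0.7, -0.9]
finger_gap: 66.9
grip_force: 28.4
```

No contact yet; lowering a bit at a time.

apply_moves(rows=[[0,0,0.4,0,0,0],[0,0,0.4,0,0,0],[0,0,0.4,0,0,0],[0,0,0,0,0,0],[0,0,0,0,0,0]])

```text
time: 10.75
tool_pos: [554.3, -7.7, 26.3]
tcp_rot: [-180.0, 0.0, -16.2]
ft_force: [-0.3, 0.2, -1.2]
finger_gap: 66.7
grip_force: 28.4
```

apply_moves(rows=[[0,0,0.4,0,0,0],[0,0,0.4,0,0,0],[0,0,0.4,0,0,0],[0,0,0,0,0,0],[0,0,0,0,0,0]])

```text
time: 11.38
tool_pos: [555.0, -7.8, 26.1]
tcp_rot: [-180.0, -0.1, -16.2]
ft_force: [-1.9, -0.2, 7.3]
finger_gap: 67.0
grip_force: 28.6
```

Contact at 7 N, so the cup is seated. Release and rise.

apply_moves(rows=[[0,0,0,0,0,0],[0,0,0,0,0,0],[0,0,0,0,0,0],[0,0,0,0,0,0],[0,0,0,0,0,0]], fingers=78)

```text
time: 12.0
tool_pos: [554.2, -7.6, 25.0]
tcp_rot: [180.0, 0.0, -16.2]
ft_force: [-0.2, -0.8, 0.4]
finger_gap: 77.9
grip_force: 0.0
```

apply_moves(rows=[[0,0,-5,0,0,0],[0,0,-10,0,0,0],[0,0,-20,0,0,0],[0,0,-25,0,0,0],[0,0,-25,0,0,0]])

```text
time: 12.62
tool_pos: [554.8, -7.7, 112.6]
tcp_rot: [-180.0, -0.1, -16.2]
ft_force: [0.4, -0.1, 0.1]
finger_gap: 78.3
grip_force: 0.0
```

```bash
python3 - <<'E'
from h import *
c=cmd(); c[2]=110.1; json.dump(c,open('cmd.json','w'))
print(sense()['tool_pos'],sense()['ft_force'])
plan((500,-90,200,-16.2,4),(440,-275,200,-16.2,6))
E
```

```text
[554.76240044  -7.68949912 112.62870689] [ 0.4140501  -0.05962533  0.13240306]
[[-7.3, 23.5, -22.5, 0, 0, 0.0], [-7.3, 23.6, -22.5, 0, 0, 0.0], [-7.3, 23.5, -22.5, 0, 0, 0.0], [-7.3, 23.6, -22.4, 0, 0, 0.0], [-1.0, 32.4, 0.0, 0, 0, 0.0]]
[[-1.0, 32.4, 0.0, 0, 0, 0.0], [-1.0, 32.4, 0.0, 0, 0, 0.0], [-1.0, 32.4, 0.0, 0, 0, 0.0], [-1.0, 32.4, 0.0, 0, 0, 0.0], [-1.0, 32.4, 0.0, 0, 0, 0.0]]
[ 440.  -275.   200.   -16.2]
```

apply_moves(rows=[[-7.3,23.5,-22.5,0,0,0],[-7.3,23.6,-22.5,0,0,0],[-7.3,23.5,-22.5,0,0,0],[-7.3,23.6,-22.4,0,0,0],[-1,32.4,0,0,0,0]], fingers=60)

```text
time: 13.25
tool_pos: [491.1, -121.7, 204.5]
tcp_rot: [180.0, -0.4, -16.1]
ft_force: [0.0, -0.9, 0.2]
finger_gap: 60.2
grip_force: 0.0
```

```bash
python3 - <<'E'
from h import *
p,d,K,M,s=wcam(); print(s['time'],s['tool_pos'])
cv2.imwrite('pics/w4.png',p[:,:,::-1])
for n,zr,h in(('cup_mid',(58,68),63),('bowl_floor',(38,48),42)):
  print(models.place_of(n,'wrist')[:1])
  for q in models.cut_out(n,'wrist')[:1]:
    m=q['pixels']&(d>0); v,u=np.nonzero(m); z=d[v,u]
    P=np.linalg.inv(K)@np.stack([u*z,v*z,z]); W=(M[:3,:3]@P).T+M[:3,3]
    R=W[(W[:,2]>zr[0])&(W[:,2]<zr[1])]; A=np.c_[2*R[:,:2],np.ones(len(R))]
    x=np.linalg.lstsq(A,(R[:,:2]**2).sum(1),rcond=None)[0]; print(n,len(R),x[:2],np.sqrt(x[2]+x[0]**2+x[1]**2))
E
```

```text
13.25 [ 491.13802802 -121.65371053  204.45728832]
[{'xyz': [556.3, -8.4, 34.1], 'confidence': 0.88}]
cup_mid 1743 [555.54046498  -8.13328556] 32.00827172182559
[]
bowl_floor 4367 [554.58403951  -7.8707443 ] 71.86057407343014
```

View pics/w4.png

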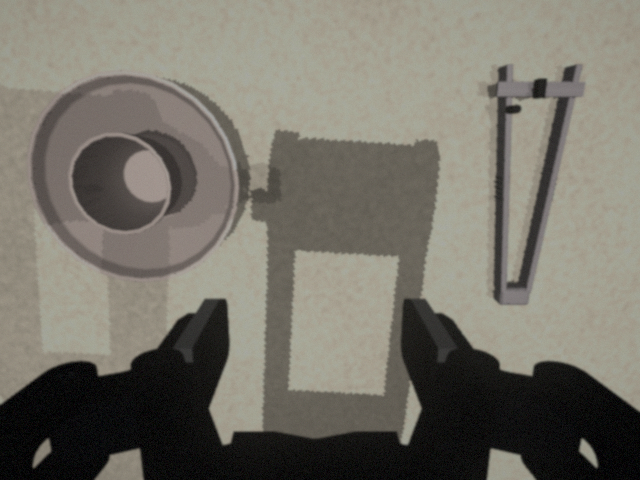

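Wrist view: the cup is seated in the bowl at about (120, 182), concentric to about 1 mm, and the bowl hasn't shifted. The tongs are fully visible at the right, with the clip at (540, 88) and the peg at (512, 109). On to the tongs.

apply_moves(rows=[[-1,32.4,0,0,0,0],[-1,32.4,0,0,0,0],[-1,32.4,0,0,0,0],[-1,32.4,0,0,0,0],[-1,32.4,0,0,0,0]])

```text
time: 14.12
tool_pos: [440.2, -275.0, 200.1]
tcp_rot: [-180.0, 0.0, -16.1]
ft_force: [0.2, 0.8, -0.2]
finger_gap: 60.0
grip_force: 0.0
```

```bash
python3 - <<'E'
from h import *
p,d,K,M,s=wcam(); print(s['time'],s['tool_pos'],s['tcp_rot'])
np.savez('w5.npz',p=p,d=d,K=K,M=M)
cv2.imwrite('pics/w5.png',p[:,:,::-1])
for n in('tongs_mid','tongs_tips','peg_top','clip_top'):
  for q in models.place_of(n,'wrist')[:1]: print(n,q)
q=models.cut_out('tongs_mid','wrist')[0]; m=q['pixels']; np.save('w5m.npy',m)
v,u=np.nonzero(m); print(q['confidence'],u.min(),u.max(),v.min(),v.max())
E
```

```text
14.125 [ 440.16080804 -274.9515432   200.11446609] [-1.79975985e+02  2.06321045e-03 -1.61206395e+01]
peg_top {'xyz': [526.6, -283.2, 27.8], 'confidence': 0.65}
clip_top {'xyz': [535.3, -300.7, 27.5], 'confidence': 0.45}
0.65 305 314 65 86
```

View pics/w5.png

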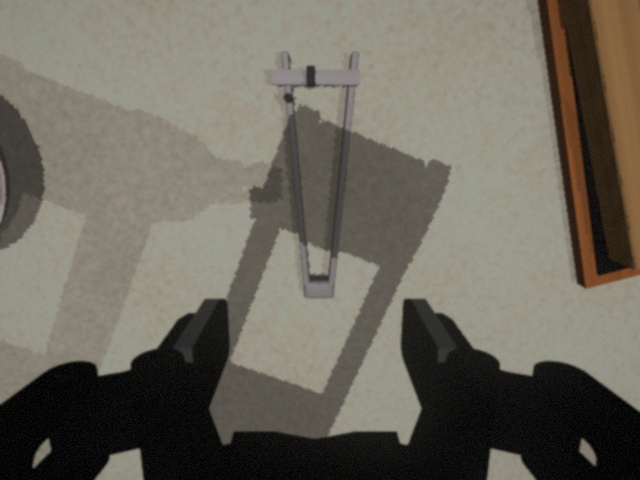

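Wrist view: the tongs are nearly upright in the image. The tips are at (286, 52) and (355, 52), the joined end at (319, 297), the peg top at (289, 97) and the clip at (311, 76).

```bash
python3 - <<'E'
from h import *
z=np.load('w5.npz'); K,M=z['K'],z['M']
f=lambda u,v,h: at_z(u,v,h,K,M)[:2]
tl,tr,e=f(286,52,16),f(355,52,16),f(319,297,16)
tip=(tl+tr)/2; ax=tip-e; L=np.hypot(*ax); yaw=np.degrees(np.arctan2(ax[1],ax[0])); ax/=L; ay=np.array([-ax[1],ax[0]])
print('len',L,'(186) sep',np.hypot(*(tl-tr)),'yaw',yaw,'bar-normal',np.degrees(np.arctan2(*(f(272,77,22)-f(358,77,22))))*-1)
mid=e+97*ax; print('mid',mid)
pg,cl=f(289,97,29),f(311,76,29)
for n,q in(('peg',pg),('clip',cl)): print(n,q,(q-mid)@ax,(q-mid)@ay)
E
```

```text
len 182.79364088361595 (186) sep 48.042487487435594 yaw -16.28691499347262 bar-normal -16.11184115883572
mid [ 467.96801026 -287.97757314]
peg [ 526.9678886  -282.76300135] 55.169762092601964 21.551676366106463
clip [ 535.74323105 -301.03067031] 68.71606664331308 6.478123467854787
```

```bash
python3 -c "
from h import *
plan((466.5,-287.3,70,-16.2,5),(466.5,-287.3,15,-16.2,5),(466.5,-287.3,2,-16.2,5))"
```

```text
[[5.8, 0.9, 26.0, 0, 0, 0.0], [5.8, 0.9, 26.0, 0, 0, 0.0], [5.8, 0.9, 26.0, 0, 0, 0.0], [5.7, 0.9, 26.0, 0, 0, 0.0], [5.8, 0.8, 26.0, 0, 0, 0.0]]
[[0.0, 0.0, 11.0, 0, 0, 0.0], [0.0, 0.0, 11.0, 0, 0, 0.0], [0.0, 0.0, 11.0, 0, 0, 0.0], [0.0, 0.0, 11.0, 0, 0, 0.0], [0.0, 0.0, 11.0, 0, 0, 0.0]]
[[0.0, 0.0, 2.6, 0, 0, 0.0], [0.0, 0.0, 2.6, 0, 0, 0.0], [0.0, 0.0, 2.6, 0, 0, 0.0], [0.0, 0.0, 2.6, 0, 0, 0.0], [0.0, 0.0, 2.6, 0, 0, 0.0]]
[ 466.5 -287.3    2.   -16.2]
```

apply_moves(rows=[[5.8,0.9,26,0,0,0],[5.8,0.9,26,0,0,0],[5.8,0.9,26,0,0,0],[5.7,0.9,26,0,0,0],[5.8,0.8,26,0,0,0]])

```text
time: 15.05
tool_pos: [467.3, -286.0, 69.2]
tcp_rot: [-180.0, -0.0, -16.1]
ft_force: [0.8, 0.4, 0.3]
finger_gap: 60.0
grip_force: 0.0
```

```bash
python3 - <<'E'
from h import *
p,d,K,M,s=wcam(); print(s['time'],s['tool_pos'],s['tcp_rot'])
np.savez('w6.npz',p=p,d=d,K=K,M=M)
cv2.imwrite('pics/w6.png',p[:,:,::-1])
E
```

```text
15.05 [ 467.26245799 -286.00548677   69.23737599] [-1.79982982e+02 -3.68617414e-03 -1.61053076e+01]
```

View pics/w6.png

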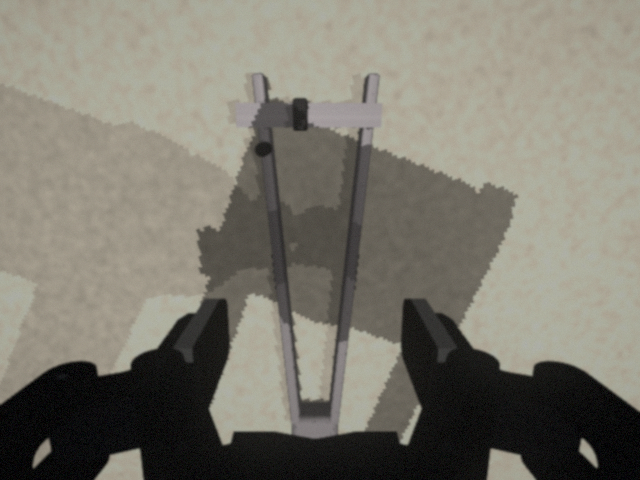

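Wrist view: the tongs are centred between the fingers and parallel to the tool. The tips are at (259, 74) and (372, 74), the peg at (263, 148) and the clip at (300, 110).

```bash
python3 - <<'E'
from h import *
z=np.load('w6.npz'); K,M=z['K'],z['M']
M=M.copy(); M[:3,3]+=[-.8,-1.3,.8]  # commanded pose instead of the noisy reading
t=np.array([466.5,-287.3]); a=np.radians(-16.2); ax=np.array([np.cos(a),np.sin(a)]); ay=np.array([-ax[1],ax[0]])
for n,u,v,h in(('tipL',259,74,16),('tipR',372,74,16),('peg',263,148,29),('clip',300,110,29),('legL',278,250,16),('legR',350,250,16)):
    q=at_z(u,v,h,K,M)[:2]-t; print(n,q@ax,q@ay)
E
```

```text
tipL 87.26778507637937 22.537141905252362
tipR 87.35440053100017 -25.251028637435745
peg 57.27696511345057 20.21165589172369
clip 72.27081363429683 4.863321284539727
legL 9.872831364315259 16.071094762023908
legR 9.943748155727182 -17.74069646163623
```

apply_moves(rows=[[0,0,11,0,0,0],[0,0,11,0,0,0],[0,0,11,0,0,0],[0,0,11,0,0,0],[0,0,11,0,0,0]])

```text
time: 15.72
tool_pos: [466.5, -287.4, 14.4]
tcp_rot: [180.0, -0.0, -16.2]
ft_force: [-0.4, 0.3, 0.3]
finger_gap: 60.0
grip_force: 0.0
```

apply_moves(rows=[[0,0,2.6,0,0,0],[0,0,2.6,0,0,0],[0,0,2.6,0,0,0],[0,0,2.6,0,0,0],[0,0,2.6,0,0,0]])

```text
time: 16.35
tool_pos: [466.6, -287.3, 2.0]
tcp_rot: [180.0, -0.0, -16.2]
ft_force: [-0.2, -0.1, -0.0]
finger_gap: 59.8
grip_force: 0.0
```

apply_moves(rows=[[0,0,0,0,0,0],[0,0,0,0,0,0],[0,0,0,0,0,0],[0,0,0,0,0,0],[0,0,0,0,0,0]], fingers=32, grip_force=30)

```text
time: 16.98
tool_pos: [467.1, -287.9, 2.8]
tcp_rot: [180.0, -0.1, -16.2]
ft_force: [-0.3, -2.0, 5.6]
finger_gap: 32.8
grip_force: 7.9
```

```bash
python3 - <<'E'
from h import *
p,d,K,M,s=wcam(); print(s['time'],s['tool_pos'],s['tcp_rot'],s['finger_gap'],s['grip_force'])
np.savez('w7.npz',p=p,d=d,K=K,M=M)
cv2.imwrite('pics/w7.png',cv2.resize(p[0:480,160:480,::-1],None,fx=1.25,fy=1.25) if 0 else p[:,:,::-1])
E
```

```text
16.975 [ 467.09045095 -287.8988046     2.76497221] [ 1.79956827e+02 -8.50889834e-02 -1.62018116e+01] 32.77693440621369 7.894735018489882
```

View pics/w7.png

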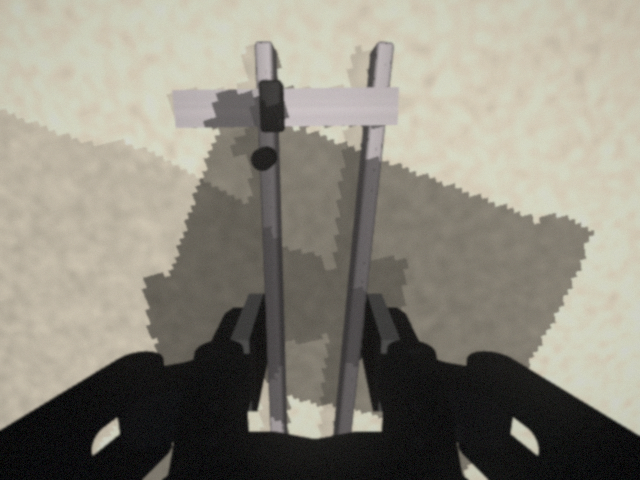

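Wrist view: the tongs are gripped, with the peg at (263, 157) almost in line with the clip at (271, 105). I'll measure the remaining offset precisely.

```bash
cat > al.py <<'E'
from h import *
def align(p,K,M,zt):
    """zt: world height of peg/clip tops. Returns peg, clip and (peg-clip) y in tongs axes"""
    g=cv2.GaussianBlur(p.max(2),(3,3),0); roi=np.zeros_like(g); roi[30:215,215:330]=1
    m=((g<48)&(roi>0)).astype('uint8'); n,l,st,c=cv2.connectedComponentsWithStats(m)
    b=[i for i in range(1,n) if st[i,4]>150]; print([(st[i].tolist(),c[i].round(1).tolist()) for i in b])
    # bar direction: bright band edges
    return m
if __name__=='__main__':
    z=np.load('w7.npz'); align(z['p'],z['K'],z['M'],29)
    g=z['p'].max(2)
    for v in(85,95,105,115,125,150,157,164): print(v,g[v,240:300:2].tolist())
    for u in(200,230,300,330,390): print('col',u,g[80:136:2,u].tolist())
E
python3 al.py
```

```text
[([261, 101, 22, 31, 552], [271.3, 117.1]), ([252, 148, 25, 22, 412], [263.9, 158.1])]
85 [195, 197, 197, 197, 196, 196, 198, 196, 154, 93, 57, 62, 62, 62, 61, 64, 67, 67, 67, 63, 50, 97, 190, 210, 205, 193, 176, 204, 215, 211]
95 [110, 108, 106, 108, 104, 106, 123, 166, 160, 128, 63, 55, 59, 65, 63, 70, 66, 69, 66, 60, 50, 60, 158, 194, 196, 194, 195, 195, 195, 193]
105 [104, 105, 103, 103, 102, 100, 102, 92, 90, 79, 49, 36, 45, 59, 59, 60, 48, 52, 43, 47, 43, 46, 102, 178, 195, 197, 196, 199, 198, 196]
115 [106, 106, 105, 107, 104, 103, 91, 86, 87, 80, 54, 35, 40, 46, 42, 44, 42, 41, 45, 45, 44, 39, 78, 104, 152, 192, 201, 200, 200, 198]
125 [104, 104, 105, 104, 103, 103, 104, 95, 85, 80, 60, 41, 42, 39, 42, 37, 41, 43, 39, 40, 46, 47, 106, 183, 187, 187, 197, 202, 204, 200]
150 [107, 106, 103, 103, 104, 105, 106, 88, 57, 45, 41, 40, 33, 37, 35, 31, 36, 49, 64, 74, 118, 131, 132, 132, 135, 134, 136, 135, 133, 134]
157 [134, 134, 132, 118, 102, 81, 44, 34, 37, 34, 37, 36, 37, 32, 36, 36, 38, 31, 41, 72, 116, 126, 129, 128, 130, 131, 133, 131, 133, 134]
164 [129, 129, 131, 132, 126, 
[... 155 characters left out ...]
186, 186, 183, 185, 187, 187, 182, 187, 190, 190, 189, 186, 184, 184, 189, 187, 192, 208, 216, 215, 215]
col 230 [213, 213, 212, 212, 197, 124, 102, 109, 104, 102, 103, 102, 107, 105, 107, 107, 109, 107, 105, 104, 103, 105, 104, 109, 131, 135, 135, 129]
col 300 [212, 213, 211, 211, 201, 195, 196, 194, 197, 196, 195, 196, 197, 198, 204, 204, 203, 200, 197, 197, 198, 200, 197, 171, 149, 142, 135, 131]
col 330 [212, 214, 212, 209, 194, 196, 197, 194, 193, 197, 195, 197, 198, 198, 201, 203, 201, 202, 197, 198, 196, 201, 195, 183, 212, 214, 214, 215]
col 390 [174, 185, 185, 189, 183, 186, 184, 185, 188, 190, 191, 191, 189, 193, 196, 196, 190, 189, 187, 190, 189, 189, 195, 213, 213, 214, 216, 213]
```

```bash
cat > al2.py <<'E'
from h import *
def off(K,M,zt,peg,clip,b1,b2,zb):
    f=lambda q,h: at_z(*q,h,K,M)[:2]
    e=f(b1,zb)-f(b2,zb); ay=e/np.hypot(*e); ax=np.array([ay[1],-ay[0]])
    q=f(peg,zt)-f(clip,zt); print('tongs yaw',np.degrees(np.arctan2(ax[1],ax[0])),'ahead',q@ax,'(-14) dy peg-clip',q@ay)
    return ax,ay
if __name__=='__main__':
    z=np.load('w7.npz'); off(z['K'],z['M'],29,(263.2,158.3),(270.9,106),(200,127.7),(390,124.5),22)
    off(z['K'],z['M'],29,(263.2,158.3),(270.9,106),(200,89.5),(370,87.5),22)
E
python3 al2.py
```

```text
tongs yaw -15.2571719556854 ahead -13.00223367032622 (-14) dy peg-clip 2.5680023435629473
tongs yaw -15.550111312376291 ahead -13.015193242617716 (-14) dy peg-clip 2.501491817221839
```

apply_moves(rows=[[0,0,-0.5,0,0,0],[0,0,-0.5,0,0,0],[0,0,0,0,0,0],[0,0,0,0,0,0],[0,0,0,0,0,0]], fingers=30.5)

```text
time: 17.65
tool_pos: [466.5, -287.1, 2.9]
tcp_rot: [-180.0, 0.0, -16.2]
ft_force: [1.0, -0.8, 2.3]
finger_gap: 30.9
grip_force: 8.1
```

apply_moves(rows=[[0,0,-2,0,0,0],[0,0,-5,0,0,0],[0,0,-10,0,0,0],[0,0,-10,0,0,0],[0,0,-5,0,0,0]])

```text
time: 18.27
tool_pos: [467.1, -287.7, 36.4]
tcp_rot: [180.0, -0.1, -16.2]
ft_force: [-0.6, 0.0, -0.5]
finger_gap: 30.6
grip_force: 8.1
```

```bash
python3 - <<'E'
from h import *
from al import align
c=cmd(); c[2]=35; json.dump(c,open('cmd.json','w'))
p,d,K,M,s=wcam(); print(s['time'],s['tool_pos'],s['tcp_rot'],s['finger_gap'],s['grip_force'],s['ft_force'])
np.savez('w8.npz',p=p,d=d,K=K,M=M)
eyes.snapshot('side'); print([ (n,models.place_of(n,'side')[:1]) for n in('tongs_mid','tongs_tips')])
big=np.hstack([p[:,160:480]]*1)
cv2.imwrite('pics/w8.png',cv2.resize(p[20:320,140:440,::-1],(600,600),interpolation=cv2.INTER_CUBIC))
align(p,K,M,0)
E
```

```text
18.275 [ 467.07757349 -287.71981207   36.36267396] [ 1.79966069e+02 -9.04007400e-02 -1.62011782e+01] 30.609590949185417 8.06231398251839 [-0.64161861  0.00723356 -0.52687421]
[('tongs_mid', [{'xyz': [463.9, -280.7, 41.8], 'confidence': 0.78}]), ('tongs_tips', [{'xyz': [551.0, -311.8, 43.4], 'confidence': 0.81}])]
[([256, 85, 24, 47, 647], [267.9, 116.1]), ([257, 148, 25, 22, 404], [268.9, 158.4])]
```

View pics/w8.png

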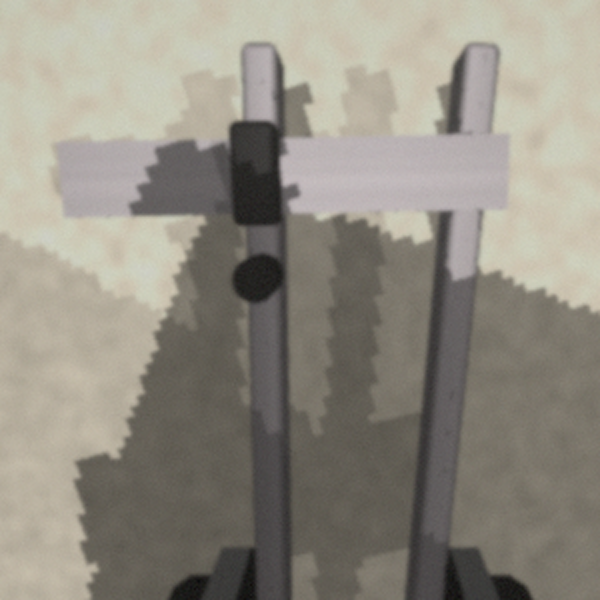

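Cropped wrist view: the tongs are lifted and held, with the peg now at crop (256, 278) = image (268, 159), below the clip at image (267, 106). The bar edges are clear, running from crop (65, 217) to (508, 208).

```bash
python3 - <<'E'
from al2 import *
z=np.load('w8.npz');K,M=z['K'],z['M']
g=z['p'].max(2)
for v in(88,100,112,124,150,155,160,165): print(v,g[v,248:292].tolist())
f=lambda u,v:(140+u/2,20+v/2)
for b in((65,217,508,208),(55,143,508,134)):
    ax,ay=off(K,M,61,(268.3,158.4),(267.4,106),f(*b[:2]),f(*b[2:]),54)
t=z['M']@np.linalg.inv(eyes.get_calibration('wrist')['mount'])
tip=(at_z(*f(260,45),48,K,M)+at_z(*f(484,45),48,K,M))/2; q=tip[:2]-t[:2,3]
a=np.radians(-16.2); X=np.array([np.cos(a),np.sin(a)]); print('tip in tool x,y(left)',q@X, q@[-X[1],X[0]])
E
```

```text
88 [180, 179, 179, 178, 179, 165, 127, 81, 56, 55, 57, 60, 58, 58, 57, 58, 58, 61, 61, 58, 64, 63, 61, 63, 60, 58, 54, 49, 45, 43, 46, 57, 71, 93, 124, 142, 152, 152, 154, 154, 154, 154, 153, 151]
100 [88, 82, 80, 80, 81, 83, 72, 55, 44, 47, 50, 53, 55, 52, 53, 55, 49, 48, 58, 63, 62, 60, 63, 62, 65, 61, 60, 54, 46, 37, 52, 98, 154, 180, 187, 190, 190, 189, 190, 189, 188, 189, 188, 190]
112 [102, 99, 101, 96, 85, 85, 79, 66, 47, 43, 32, 43, 45, 37, 41, 38, 38, 36, 37, 39, 37, 39, 41, 41, 43, 40, 40, 40, 38, 39, 40, 55, 100, 147, 170, 168, 160, 143, 137, 133, 151, 173, 191, 193]
124 [84, 79, 79, 80, 78, 80, 80, 75, 58, 45, 38, 37, 38, 38, 36, 37, 39, 37, 39, 34, 40, 39, 36, 37, 38, 35, 38, 35, 37, 41, 40, 40, 57, 83, 99, 109, 128, 163, 184, 186, 190, 189, 190, 192]
150 [98, 98, 99, 98, 102, 99, 101, 98, 100, 100, 100, 103, 101, 83, 65, 49, 33, 37, 39, 32, 38, 36, 33, 34, 37, 32, 33, 34, 35, 33, 44, 59, 59, 69, 74, 94, 114, 123, 122, 121, 125, 124, 126, 124]
155 [101, 98, 98, 98, 102, 101, 100, 95, 82, 57, 45, 37, 36, 33, 34, 34, 35, 42, 37, 41, 35, 32, 31, 34, 37, 33, 37, 36, 33, 34, 28, 30, 33, 50, 67, 88, 109, 118, 124, 122, 120, 119, 122, 122]
160 [100, 98, 97, 98, 98, 97, 90, 83, 59, 43, 33, 33, 34, 35, 34, 34, 39, 34, 34, 34, 35, 33, 40, 36, 37, 35, 35, 32, 35, 36, 29, 28, 41, 56, 68, 91, 108, 117, 121, 120, 122, 123, 121, 123]
165 [101, 104, 99, 97, 102, 100, 101, 92, 89, 70, 46, 39, 38, 28, 34, 33, 37, 34, 36, 35, 34, 33, 35, 37, 36, 34, 36, 37, 41, 56, 69, 75, 71, 68, 73, 89, 111, 119, 123, 126, 123, 122, 127, 124]
tongs yaw -15.064720960667625 ahead -13.245389385200198 (-14) dy peg-clip 0.3974888691762536
tongs yaw -15.111764657147107 ahead -13.245711285613805 (-14) dy peg-clip 0.3866133790444408
tip in tool x,y(left) 88.1733615976516 -4.310260787424774
```

```bash
python3 -c "
from h import *
plan((466.5,-287.3,110,-16.2,5),(466.8,-272,110,-16.2,1),(467,-245,110,-16.2,1),(470.7,-15,110,-16.2,6),(471,8,110,-16.2,1),(471.3,21.2,108,-16.2,1),(471.3,21.2,95,-16.2,5))"
```

```text
[[0.0, 0.0, -15.0, 0, 0, 0.0], [0.0, 0.0, -15.0, 0, 0, 0.0], [0.0, 0.0, -15.0, 0, 0, 0.0], [0.0, 0.0, -15.0, 0, 0, 0.0], [0.0, 0.0, -15.0, 0, 0, 0.0]]
[[-4.0, -14.8, 0.0, 0, 0, 0.0], [-7.3, -25.9, 0.0, 0, 0, 0.0], [-10.1, -37.0, 0.0, 0, 0, 0.0], [-10.1, -37.0, 0.0, 0, 0, 0.0], [-10.1, -37.0, 0.0, 0, 0, 0.0]]
[[-10.1, -37.0, 0.0, 0, 0, 0.0], [-10.1, -37.0, 0.0, 0, 0, 0.0], [-10.2, -36.9, 0.0, 0, 0, 0.0], [-6.1, -22.2, 0.0, 0, 0, 0.0], [-3.4, -12.8, 2.0, 0, 0, 0.0]]
[[0.0, 0.0, 2.6, 0, 0, 0.0], [0.0, 0.0, 2.6, 0, 0, 0.0], [0.0, 0.0, 2.6, 0, 0, 0.0], [0.0, 0.0, 2.6, 0, 0, 0.0], [0.0, 0.0, 2.6, 0, 0, 0.0]]
[471.3  21.2  95.  -16.2]
```

apply_moves(rows=[[0,0,-15,0,0,0],[0,0,-15,0,0,0],[0,0,-15,0,0,0],[0,0,-15,0,0,0],[0,0,-15,0,0,0]], fingers=30.25)

```text
time: 19.1
tool_pos: [466.6, -287.3, 111.3]
tcp_rot: [180.0, -0.0, -16.2]
ft_force: [0.4, -0.3, -1.0]
finger_gap: 30.4
grip_force: 8.3
```

apply_moves(rows=[[-4,-14.8,0,0,0,0],[-7.3,-25.9,0,0,0,0],[-10.1,-37,0,0,0,0],[-10.1,-37,0,0,0,0],[-10.1,-37,0,0,0,0]])

```text
time: 19.73
tool_pos: [468.0, -127.7, 109.2]
tcp_rot: [-180.0, 0.1, -16.2]
ft_force: [-0.3, -0.2, -0.6]
finger_gap: 30.6
grip_force: 8.3
```

apply_moves(rows=[[-10.1,-37,0,0,0,0],[-10.1,-37,0,0,0,0],[-10.2,-36.9,0,0,0,0],[-6.1,-22.2,0,0,0,0],[-3.4,-12.8,2,0,0,0]])

```text
time: 20.35
tool_pos: [470.5, 23.0, 107.4]
tcp_rot: [-180.0, 0.0, -16.1]
ft_force: [0.0, -0.1, -0.8]
finger_gap: 30.2
grip_force: 8.3
```

apply_moves(rows=[[0,0,2.6,0,0,0],[0,0,2.6,0,0,0],[0,0,2.6,0,0,0],[0,0,2.6,0,0,0],[0,0,2.6,0,0,0]])

```text
time: 20.98
tool_pos: [471.3, 20.9, 94.8]
tcp_rot: [180.0, 0.0, -16.2]
ft_force: [-0.6, 1.0, -2.0]
finger_gap: 30.3
grip_force: 8.3
```

```bash
python3 - <<'E'
from h import *
p,d,K,M,s=wcam(); print(s['time'],s['tool_pos'],s['tcp_rot'],s['finger_gap'],s['grip_force'],s['ft_force'])
np.savez('w9.npz',p=p,d=d,K=K,M=M)
for c in('scene','side'):
    q,_=eyes.snapshot(c); cv2.imwrite(f'pics/{c}9.png',q[:,:,::-1])
    for n in('tongs_tips','tongs_mid','cup_mid'): print(c,n,models.place_of(n,c)[:1])
cv2.imwrite('pics/w9.png',cv2.resize(p[20:320,140:440,::-1],(600,600),interpolation=cv2.INTER_CUBIC))
g=p.max(2)
for v in(88,100,112,124,150,155,160,165): print(v,g[v,248:292].tolist())
E
```

```text
20.975 [471.2501475   20.91990698  94.79122146] [ 1.79998600e+02  3.41862108e-03 -1.62341044e+01] 30.269906587200698 8.257602201774716 [-0.57580661  0.97796163 -1.96740974]
scene tongs_tips [{'xyz': [554.3, -8.5, 99.2], 'confidence': 0.79}]
scene tongs_mid [{'xyz': [473.3, 27.2, 102.7], 'confidence': 0.87}]
scene cup_mid [{'xyz': [555.7, -4.1, 35.7], 'confidence': 0.7}]
side tongs_tips [{'xyz': [553.1, -5.4, 97.2], 'confidence': 0.56}]
side tongs_mid [{'xyz': [467.0, 30.3, 101.3], 'confidence': 0.55}]
side cup_mid [{'xyz': [556.5, -3.5, 33.7], 'confidence': 0.66}]
88 [99, 102, 102, 101, 95, 80, 58, 50, 49, 51, 51, 49, 55, 58, 58, 56, 54, 56, 58, 57, 60, 55, 60, 57, 61, 57, 47, 43, 43, 37, 50, 69, 79, 87, 115, 149, 176, 185, 192, 188, 192, 189, 189, 184]
100 [160, 162, 164, 161, 158, 146, 116, 77, 49, 49, 54, 57, 55, 56, 57, 54, 57, 58, 59, 57, 59, 60, 57, 64, 59, 55, 55, 47, 38, 37, 70, 114, 160, 178, 182, 184, 184, 183, 184, 181, 184, 184, 181, 181]
112 [185, 182, 171, 169, 166, 165, 144, 106, 65, 55, 52, 57, 54, 57, 60, 58, 61, 57, 62, 61, 61, 58, 58, 55, 58, 61, 56, 47, 45, 35, 45
[... 360 characters left out ...]
, 56, 60, 59, 59, 55, 52, 49, 42, 31, 37, 33, 40, 46, 55, 61, 69, 84, 115, 135, 148, 150, 150, 150, 148, 148]
155 [168, 173, 174, 172, 175, 171, 174, 171, 164, 140, 106, 75, 60, 53, 60, 60, 56, 57, 54, 58, 59, 58, 53, 59, 61, 61, 57, 56, 57, 51, 41, 36, 36, 37, 52, 80, 113, 138, 146, 151, 152, 149, 151, 150]
160 [173, 169, 175, 173, 171, 171, 170, 163, 141, 102, 74, 57, 57, 58, 55, 56, 54, 59, 57, 55, 59, 58, 56, 56, 60, 54, 54, 57, 59, 61, 52, 41, 37, 43, 55, 78, 108, 123, 124, 120, 114, 105, 100, 100]
165 [130, 134, 155, 166, 174, 174, 172, 173, 166, 151, 117, 82, 60, 58, 54, 57, 56, 58, 53, 55, 58, 56, 56, 57, 57, 54, 56, 62, 55, 62, 74, 97, 94, 83, 69, 69, 76, 85, 90, 91, 94, 94, 95, 92]
```

View pics/w9.png

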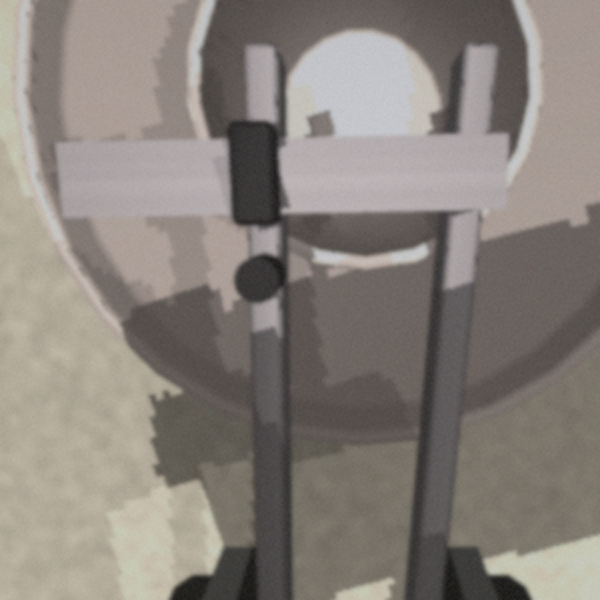

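Cropped wrist view: the tips, at crop (262, 45) and (482, 45), lie over the small bowl's opening. The peg top is at image (267.9, 159) and the clip top's centre at (265.4, 106).

```bash
python3 - <<'E'
from al2 import *
z=np.load('w9.npz');K,M=z['K'],z['M']
f=lambda u,v:(140+u/2,20+v/2)
for b in((65,216,508,208),(57,143,508,134)):
    ax,ay=off(K,M,121,(267.9,158.6),(265.4,105.5),f(*b[:2]),f(*b[2:]),114)
tip=(at_z(*f(262,45),108,K,M)+at_z(*f(482,45),108,K,M))/2; print('tips',tip)
print(at_z(267.9,158.6,121,K,M)-at_z(257.3,158.6,121,K,M))
# symmetric check of clip: left/right edges in tongs axes
for v,l,r in((88,253.8,274.5),(100,255.2,275.5),(112,256,276),(124,256.3,277)):
    a,b=[at_z(u,v,121,K,M)[:2] for u in(l,r)]; print(v,(a-b)@ay,((a+b)/2-at_z(267.9,158.6,121,K,M)[:2])@ay)
# clip edge line fit => tongs x direction
a,b=[at_z(u,v,121,K,M)[:2] for u,v in((264.15,88),(266.65,124))]; e=a-b; print('clip yaw',np.degrees(np.arctan2(e[1],e[0])))
E
```

```text
tongs yaw -15.222559401188672 ahead -13.23565607329768 (-14) dy peg-clip -0.02871086467278222
tongs yaw -15.14267818622475 ahead -13.235683238181865 (-14) dy peg-clip -0.010257820605561446
tips [554.44632965  -7.75549156 108.        ]
[-0.77388727 -2.66048198  0.        ]
88 5.1921815088390595 0.12040001635611138
100 5.126899489528843 -0.04146332724121296
112 5.0861481145368215 -0.0657014533505144
124 5.300910429178585 -0.09027569326663147
clip yaw -13.756907185122397
```

The peg and clip agree within about 0.1 mm, and the tips are over the bowl centre. One settling call, a numeric check, then hand in.

apply_moves(rows=[[0,0,0,0,0,0],[0,0,0,0,0,0],[0,0,0,0,0,0],[0,0,0,0,0,0],[0,0,0,0,0,0]])

```text
time: 22.05
tool_pos: [471.2, 21.2, 95.0]
tcp_rot: [180.0, -0.0, -16.2]
ft_force: [-0.0, 0.0, -1.0]
finger_gap: 30.4
grip_force: 8.3
```

```bash
python3 - <<'E'
from h import *
p,d,K,M,s=wcam(); g=p.max(2).astype(float); o=np.load('w9.npz')['p'].max(2).astype(float)
print(s['time'],s['finger_gap'],s['grip_force'],s['tool_pos'],cv2.phaseCorrelate(o[140:180,245:295],g[140:180,245:295]),cv2.phaseCorrelate(o[75:140,245:295],g[75:140,245:295]))
print(job.hand_in())
E
```

```text
22.05 30.367434485364377 8.258539284579456 [471.23993407  21.2349129   94.99228161] ((0.1701268605063646, -0.06303846219850229), 0.9734641390750046) ((0.23075835285144208, 0.015049098837813801), 0.8608567445629483)
the job is handed in; nothing more can be done
None
```

Handed in at 22 s: the small bowl is seated in the large one about 1 mm off centre, and the tongs are held level over it with tips about 4 cm above its rim and the peg within about 0.1 mm of the clip; I viewed 11 pictures, one over the limit of 10.

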